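White-reference the inspection probe and hold it locked in the propeller's bayonet port

ROBOT

A 6-joint arm with a two-finger parallel gripper is mounted at the origin on the work surface. World frame = base frame: x ahead of the robot, y to its left, z up, the work surface at z = 0. Lengths are in mm, angles in rad, forces in N, time in s.
With the tool pointing down it reaches from about 275 to 750 mm from the base axis. Payload 10.2 kg.
Tool frame: the origin (TCP) lies midway between the tips of the shut fingers; the grasp point (between the pads) lies 19 mm behind it; z points along the fingers, y is the line along which they close (so a half turn about z gives the same grasp; the last joint's range is limited). The gripper opens to 85 mm and grips with 20 to 120 N. Pads are 22 mm wide; open, the fingers measure 114 mm over their backs; the gripper's body (76 mm by 85 mm) begins 54 mm behind the grasp point. The pads swing forward as they close: fully open they stand 13 mm farther back than shut.
Start: joints at [1.123, 0.313, 1.498, -0, 1.331, -0.223], TCP at [117.041, 511.793, 231.294] pointing down, gripper open.
Joint ranges: [-2.94, 2.94], [-0.97, 2.17], [0.19, 2.56], [-1.23, 4.37], [0.02, 3.11], [-2.88, 2.88]. Speed limits (rad/s): [2.39, 2.39, 3.01, 3.14, 3.14, 3.14].

INTERFACE

Orientations are given as a unit quaternion [w, x, y, z].
In Python, from rig import ctrl gives the robot as it stands.
- The arm moves only by the tool send_rows, never from a script. Its argument "targets" is a list of rows, each a list of 7 numbers: the closure, from -1 (fully open) to 1 (shut), so that 0 is half open, then the shift along the tool's x, y, z in m, then the turn, a rotation vector about the tool's x, y, z in rad. In form: [[claw, dx, dy, dz, ax, ay, az], ...]. A call has exactly 10 rows; each row shifts and turns the commanded pose from where the row before left it, along the tool's axes as they then stand; what a row does not reach is not made up. A row lasts 1/8 s, in which the tool goes at most 62.5 mm and 10.7 degrees, less where a joint would pass 70% of its speed; a pose out of reach is approached as far as the arm can. A call with a gripper value outside its range is refused whole. The fingers move at their own pace and stop on an object; "squeeze" is the grip in N (left out, the last holds). Time passes only in rows, so rows that do not move let the fingers close, or fill a call up. It gives the time, the measured TCP pose, the force, the opening and the grip force at its end, in the units of the state.
- ctrl.sense(): the state, without advancing time (a new reading comes with each control period).
- ctrl.capture(name): name is "scene" or "top" or "wrist"; returns a dict with "img" (384x512x3 uint8, red, green, blue), "camera_matrix" (3x3 intrinsics, pixels), "R" (3x3) and "t" (3): a world point X has camera coordinates R X + t. Camera axes: x right, y down, z forward; pixel columns grow to the right and rows downward; lengths in mm; the calibration is good to about 2 mm. The wrist camera is an equidistant fisheye: a pixel r from the principal point sees the ray r / f radians off the axis. A picture is of the moment at which its call begins. There is no depth.
- ctrl.finish_job(): hands the job in; it is judged then, once.
Trained networks look in a picture, given as the dict that the camera call returned (one of the last four; its "shot" number tells which), for a name from the list of things; names that differ only in an ending like _2 or _b are one class to them, and where a whole thing is asked for, a point or a joint stands for the part that bears it (a point fixed in the world has none). Each returns a list of dicts, best first, with "score" (0 to 1); they miss things now and then, are a little off and sometimes report something else, mostly with a low value. They report only what shows in the picture. A call takes as long as a camera call. They do not tell look-alikes from the thing itself.
- ctrl.boxes_of(query, picture): "extent" ([left, top, width, height] in pixels, round what is visible of it).
- ctrl.landmark_of(query, picture): "point" ([column, row] in pixels: a listed point, or the origin of a listed thing).
The state is a dict: "time_s": time; "joints": joint angles; "dq": joint speeds; "tau": joint torques, N m; "eef_pos": TCP position; "ee_rot": TCP orientation; "force": force on the tool from outside, world axes, zero at the start; "wrist_torque": the same for the moment, N m; "grip_width": opening from 0.0 (shut) to 1.0 (fully open); "grip_force": force on a finger pad.
Only numpy, scipy, OpenCV 4.12 (cv2) and the standard library are available. Lean on these libraries where they do the work, as an engineer would, in place of code of your own. Each camera call takes 0.05 s, during which the arm holds its last target. There are 200 camera calls.

TASK

Lift the inspection probe out of its holder and take its white reading: hold its lens a few centimetres straight above the middle of the white ceramic block, upright, steady for two seconds and without touching the block. Then fit it in the bayonet port of the propeller hub: enter the two cross pins in the two slots, push it in against the spring, turn it a quarter turn clockwise (seen from above) and press it fully home, collar down on the port plate. Finish like that, still gripping the probe and holding it pressed fully home against the spring, and leave everything else on the table where it is.

Things in the scene. Friction and masses are not known exactly. Their poses are not given: they have to be found in the camera images.
- probe: Inspection probe, about 0.22 kg, upright in the holder. Origin: centre of its round foot (the lens), z up. Steel stem 24 mm diameter up to 30 mm, lowest 4 mm tapered to 18 mm; two cross pins, 8 mm diameter, along +x and -x, centred 10 mm above the foot, ends 20 mm from the axis; aluminium collar 54 mm diameter from 30 to 36 mm; grip above. A half turn looks the same.
- probe_grip (a point): Middle of the probe's black flat bar grip, 57 mm above its foot, axes as the probe's. The bar is 44 mm long along x (the line of the pins), 22 mm thick along y, from 36 to 78 mm above the foot.
- holder: Fixed grey plastic holder, origin under its centre. Base 90 x 90 x 8 mm, on it a round cup 66 mm outside, 45 mm inside diameter, rim 45 mm above the table. The probe's collar rests on the rim, its foot 15 mm above the table, pins inside the cup with 2 to 3 mm of play. Lift straight up over 35 mm to clear.
- block: White ceramic reference block, loose, 70 mm along its x, 50 mm along its y, 25 mm high. Origin: centre of its underside.
- block_top (a point): Centre of the white block's top face, 25 mm above the table; axes as the block's.
- propeller: Small three-bladed bronze propeller fixed flat to the table, on a dark base disc; hub 104 mm diameter, blades out to 132 mm from the hub axis, below 60 mm in height. Origin: on the hub axis at table height, z up. The blades point to its +y and to 120 degrees either side of that.
- port (a point): Centre of the bayonet port, on the upper face of the square steel plate (64 x 64 x 10 mm thick) on the hub, 80 mm above the table; axes as the propeller's. Eight-sided hole 28 mm across, with two slots 12 mm wide along +x and -x reaching 22 mm from the axis. Fully home: collar on the plate, foot 30 mm below its face.
- under_plate (a point): Point on the port axis 24 mm below the plate face. Once the probe's foot is below this point its pins are under the plate and it can turn; stops allow only 0 to about 95 degrees clockwise seen from above. No detent: if let go after the turn, the spring lifts the probe 6 mm from home until its pins bear on the plate's underside.
- spring (a joint): Travel in m of the spring follower in the port, 0 at rest, growing as the probe's foot presses it down. The foot meets it 16 mm below the plate face; about 5 N there, about 16 N at 0.014 m where the probe is fully home (travel limit 0.0155).
- bolt: Bystander: stainless hub bolt standing on its hexagon head, 90 mm tall, head 36 mm across; origin under the head.
- nut: Bystander: blackened steel nut, 36 mm across, 18 mm high; origin under its centre.
- caliper_case: Bystander: flat aluminium caliper case, 240 x 90 x 28 mm; origin under its centre.
- ring_gauge: Bystander: steel ring gauge, 64 mm outside diameter, 18 mm high; origin under its centre.
- wrench: Bystander: open-ended wrench, 180 mm long, lying flat; origin under its middle.
- cup: Bystander: steel cup, 60 mm diameter, 50 mm high; origin under its centre.
Things that resemble listed ones, but are neither listed nor needed, are in the scene too. What is shaped like the block but turquoise is not meant.

How it is judged (in metres and radians):
On the way, in this order (a step that is already met when the one before it is completed fails the run):
1. the held probe's lens is kept steady and upright 10 to 70 mm above the middle of the white block's top (within 16 mm each way) for 1 s (x of probe in the frame of block_top between -0.016 and 0.016 m and y of probe in the frame of block_top between -0.016 and 0.016 m and z of probe in the frame of block_top between 0.01 and 0.07 m and angle between probe's own z axis and vertical below 0.15 rad and linear speed of probe below 0.02 m/s and angular speed of probe below 0.2 rad/s and contact force between the fingers and probe above 2 N), for 1 s.
2. the probe is pushed into the port with its pins in line with the slots, spring pressed more than 7 mm (horizontal distance between probe and port below 0.005 m and value of joint spring above 0.007 m and angle between the x axis of probe and the x axis of port, either way round below 0.3 rad), for 0.02 s.
At the end, for the whole second after the job is handed in: For the last second the probe is in the port, axis within 4 mm, upright within 0.1 rad, foot over 28 mm below the plate face (home is 30), spring pressed over 12 mm and probe on port over 8 N, pins a quarter turn from the slots within 0.22 rad, still, gripped by the fingers (horizontal distance between probe and port below 0.004 m and z of probe in the frame of port below -0.028 m and value of joint spring above 0.012 m and angle between the x axis of probe and the y axis of port, either way round below 0.22 rad and angle between probe's own z axis and vertical below 0.1 rad and contact force between the fingers and probe above 2 N and contact force between probe and propeller above 8 N and linear speed of probe below 0.01 m/s); the arm keeps its last pose, push and grip.
It fails at once if the probe touches the white block (contact force between probe and block above 0.5 N).
It fails at once if the block or a bystander is pushed more than 25 mm from its place (distance of any of block, bolt, nut, caliper_case, ring_gauge, wrench, cup from where it was at the start of the episode above 0.025 m).
It also fails if it takes over 54 s, if anything falls off the work surface, if the arm or the gripper's body presses on something with over 40 N, if the wrist force passes 120 N, or if a joint passes its speed limit or range.

## Working session

There is one attempt and no reset: what is moved stays moved. The work goes in short steps, Python scripts to look and compute and a tool call to move; the robot and the scene stay as the last step left them, time stands still between calls to the robot, and variables do not carry over. Pictures are saved under pics/ and viewed, at most 10 in all, crops included, and the job is handed in when it is done.

Besides the shell and the picture viewer there is one more tool, called after ">>>" as name([rows], argument=value, ...), one row to a line, values as JSON. send_rows: Moves the arm, as the interface text tells. Its arguments: {"type":"object","properties":{"targets":{"type":"array"},"squeeze":{"type":"number"}},"required":["targets"]}

```bash
mkdir -p pics; ls; python3 - <<'E'
from rig import ctrl
import cv2,numpy as np
print(ctrl.sense())
ims=[]
for n in ("scene","top"):
    p=ctrl.capture(n); ims.append(p)
    print(n,p["camera_matrix"].tolist(),p["R"].tolist(),p["t"].tolist() if hasattr(p["t"],'tolist') else p["t"])
    cv2.imwrite(f"pics/{n}0.png",cv2.resize(p["img"][:,:,::-1],(800,600)))
    for q in ("probe","probe_grip","block","block_top","propeller","port","holder"):
        print(q,[(np.round(d["point"],1).tolist(),round(d["score"],2)) for d in ctrl.landmark_of(q,p)][:4])
E
```

```text
pics
{'time_s': 0.0, 'joints': array([ 1.12255535e+00,  3.13438296e-01,  1.49843660e+00, -2.31002602e-05,
        1.33098140e+00, -2.23388039e-01]), 'dq': array([ 0.00234715,  0.0006183 ,  0.00014901, -0.00064371, -0.00218462,
        0.00027389]), 'tau': array([ 4.01034722e-04, -4.12276375e+01, -2.59736878e+01, -2.37507993e-04,
        4.29557695e-03,  3.76646631e-05]), 'eef_pos': array([116.95426079, 511.54697798, 230.74124095]), 'ee_rot': array([-1.97618734e-04,  1.12187023e-01,  9.93686909e-01, -6.00227795e-04]), 'force': array([-1.03640851,  0.66230907,  0.04671979]), 'wrist_torque': array([ 0.00568351, -0.02888185, -0.04553804]), 'grip_force': 0.0, 'grip_width': 1.0007139892284689}
scene [[350.0950535869549, 0.0, 252.7515666215226], [0.0, 350.0950535869549, 191.6521577297071], [0.0, 0.0, 1.0]] [[0.7006524850984153, 0.7134954751847065, 0.003209675429834742], [0.6016938385510083, -0.588433627229409, -0.5401022042126782], [-0.38347179788762564, 0.3803551935186249, -0.8415933144864218]] [-379.60348889622105, -312.2122696227496, 1201.4101228248592]
probe [([301.5, 164.4], 0.72), ([2
[... 339 characters left out ...]
, 0.0, 254.2880657739851], [0.0, 349.9629380536632, 188.68482283014163], [0.0, 0.0, 1.0]] [[-0.009776539636911729, -0.9999491160520936, 0.0024868814536406925], [-0.9972986923287094, 0.009569505510587014, -0.0728268003123078], [0.07279929637141973, -0.0031921577215751184, -0.9973415024839317]] [-23.77323857310746, 577.8429687302562, 1026.3439304318679]
probe [([295.1, 212.6], 0.73)]
probe_grip [([132.8, 265.4], 0.69), ([295.0, 215.4], 0.49)]
block [([372.7, 162.4], 0.73), ([345.7, 207.8], 0.72), ([257.5, 239.1], 0.3)]
block_top [([347.2, 207.0], 0.9), ([376.3, 159.4], 0.65)]
propeller [([185.9, 194.5], 0.7)]
port [([179.9, 193.5], 0.61)]
holder [([293.7, 214.0], 0.87), ([185.5, 196.1], 0.66)]
```

View pics/scene0.png

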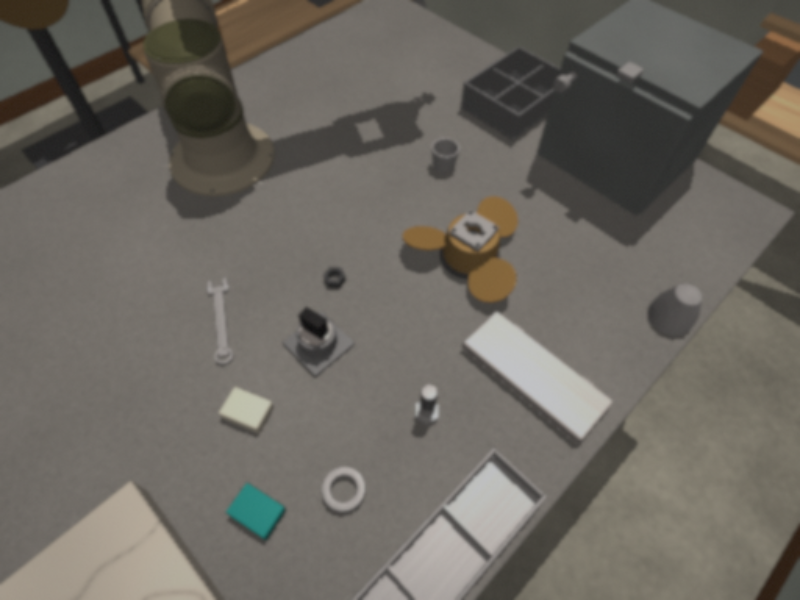

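View pics/top0.png

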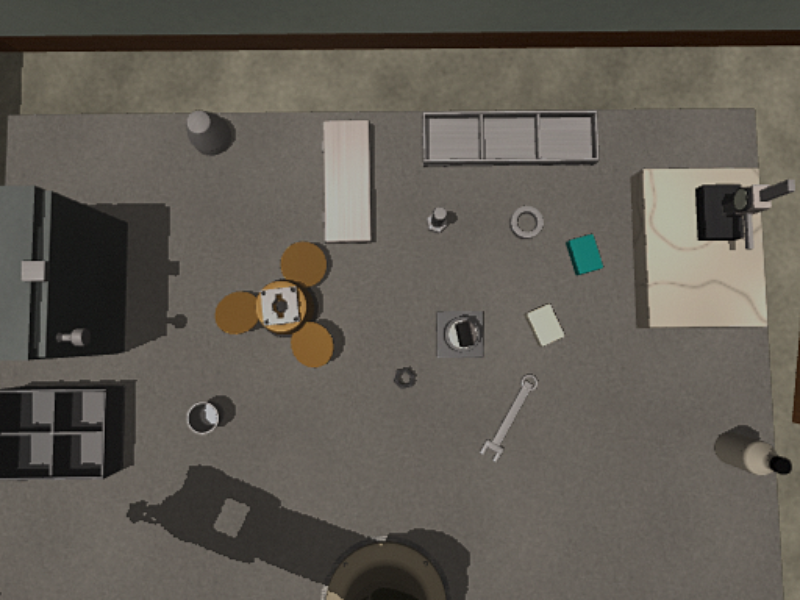

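Top view: the probe (black bar grip) stands in the holder at (463,333). The propeller port is at (281,306). There are two block shapes, off-white at (545,325) and turquoise at (585,254). The off-white one fits "white ceramic"; turquoise is excluded. I'll enlarge a crop to confirm and work out the positions.

```bash
cat > h.py <<'E'
from rig import ctrl
import cv2,numpy as np
from scipy.spatial.transform import Rotation as Ro
def ray(p,uv):
    K,R,t=[np.array(p[k]) for k in("camera_matrix","R","t")]
    a=(np.array(uv,float)-K[:2,2])/K[0,0]
    if p.get("fish"):
        r=np.linalg.norm(a); d=np.r_[a/max(r,1e-9)*np.sin(r),np.cos(r)]
    else: d=np.r_[a,1]
    return -R.T@t,R.T@d
def plane(p,uv,z):
    c,d=ray(p,uv); return c+d*(z-c[2])/d[2]
def tri(L):
    A=np.zeros((3,3));b=np.zeros(3)
    for p,uv in L:
        c,d=ray(p,uv);d=d/np.linalg.norm(d);M=np.eye(3)-np.outer(d,d);A+=M;b+=M@c
    return np.linalg.solve(A,b)
def rect(p,mask,z):
    "min area rect of a mask mapped on plane z: centre, long-side angle, size"
    n,lab,st,_=cv2.connectedComponentsWithStats(mask.astype(np.uint8))
    k=1+np.argmax(st[1:,4]); ys,xs=np.nonzero(lab==k)
    P=np.array([plane(p,(x,y),z)[:2] for x,y in zip(xs,ys)],np.float32)
    (c,s,a)=cv2.minAreaRect(P); 
    if s[0]<s[1]: a+=90; s=s[::-1]
    return np.round(c,1),round(a,1),np.round(s,1)
E
python3 - <<'E'
from h import *
p=ctrl.capture("top"); q=ctrl.capture("scene")
im=p["img"]; hsv=cv2.cvtColor(im,cv2.COLOR_RGB2HSV)
def win(x0,y0,x1,y1):
    m=np.zeros(im.shape[:2],bool); m[y0:y1,x0:x1]=1; return m
g=im.min(2)
print("block",rect(p,win(330,185,370,230)&(g>135),25))
print("bar",rect(p,win(282,200,310,228)&(im.max(2)<45),93))
print("plate",rect(p,win(160,180,200,212)&(g>110)&(hsv[...,1]<60),80))
print("grip tri",tri([(p,(295.0,213.5)),(q,(202.3,208.9))]),"port tri",tri([(p,(179.9,195)),(q,(301.6,147.1))]),plane(p,(179.9,195),80))
print("blk tri",tri([(p,(347.2,207)),(q,(157,262))]),plane(p,(347.2,207),25), plane(p,(374,162),25))
print("holder",plane(p,(293.7,214),0))
c=im[140:260,150:390]
cv2.imwrite("pics/crop1.png",cv2.resize(c[:,:,::-1],(800,400),interpolation=cv2.INTER_CUBIC))
E
```

```text
block (array([ 518.8, -310.6]), 23.5, array([67.3, 47.6]))
bar (array([ 502.6, -146.1]), 11.5, array([42.6, 23.2]))
plate (array([556.5, 184.5]), 95.9, array([63.8, 63.7]))
grip tri [ 502.56717377 -145.21851768   57.42040965] port tri [556.72991586 179.99723739  79.44946622] [557.44898771 180.68838402  80.        ]
blk tri [ 519.20907212 -309.80587422   13.30349748] [ 520.06779157 -304.98638211   25.        ] [ 654.14694555 -389.39402374   25.        ]
holder [ 500.86141882 -148.42137456    0.        ]
```

View pics/crop1.png

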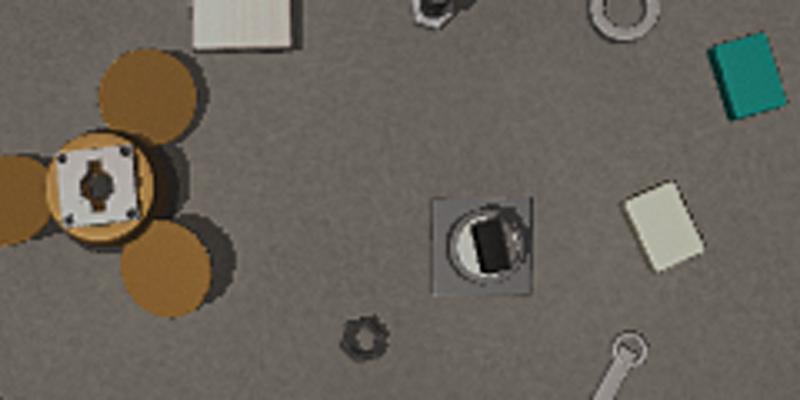

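The crop confirms it: the off-white block is at crop (665,227), the turquoise look-alike at (748,75), the bar grip at (492,245), and the port slots run nearly along image vertical. Moving above the probe.

>>> send_rows([
  [-1,-0.0326,-0.0347,0,0,0,0],
  [-1,-0.0326,-0.0347,0,0,0,0],
  [-1,-0.0326,-0.0347,0,0,0,0],
  [-1,-0.0326,-0.0347,0,0,0,0],
  [-1,-0.0326,-0.0347,0,0,0,0],
  [-1,-0.0326,-0.0347,0,0,0,0],
  [-1,-0.0326,-0.0347,0,0,0,0],
  [-1,-0.0326,-0.0347,0,0,0,0],
  [-1,-0.0326,-0.0347,0,0,0,0],
  [-1,-0.0326,-0.0347,0,0,0,0],
], squeeze=100)

```text
time_s: 2.15
eef_pos: [358.1, 99.3, 231.5]
ee_rot: [0.0, 0.112, 0.994, 0.0]
force: [0.5, -0.1, -0.9]
grip_width: 1.0
grip_force: 0.0
```

>>> send_rows([
  [-1,-0.0326,-0.0347,0,0,0,0],
  [-1,-0.0326,-0.0347,0,0,0,0],
  [-1,-0.0326,-0.0347,0,0,0,0],
  [-1,-0.0326,-0.0347,0,0,0,0],
  [-1,-0.0326,-0.0347,0,0,0,0],
  [-1,-0.0326,-0.0347,0,0,0,0],
  [-1,0,0,0,0,0,-0.1065],
  [-1,0,0,0,0,0,-0.1065],
  [-1,0,0,0,0,0,-0.1065],
  [-1,0,0,0,0,0,-0.1065],
])

```text
time_s: 3.4
eef_pos: [501.8, -145.7, 231.3]
ee_rot: [-0.0, -0.102, 0.995, -0.0]
force: [0.1, -0.7, -0.0]
grip_width: 1.004
grip_force: 0.0
```

```bash
python3 - <<'E'
from h import *
s=ctrl.sense(); R=Ro.from_quat(np.r_[s["ee_rot"][1:],s["ee_rot"][0]]).as_matrix()
print(s["time_s"],s["eef_pos"],np.degrees(np.arctan2(R[1,0],R[0,0])),s["joints"])
p=ctrl.capture("wrist"); p["fish"]=1
print(p["camera_matrix"],-np.array(p["R"]).T@np.array(p["t"]))
for q,z in (("probe_grip",72),("block_top",25),("port",80),("holder",0)):
    print(q,[(np.round(d["point"],1).tolist(),round(d["score"],2),plane(p,d["point"],z)[:2].round(1)) for d in ctrl.landmark_of(q,p)][:3])
np.save("w1.npy",p["img"])
cv2.imwrite("pics/w1.png",cv2.resize(p["img"][:,:,::-1],(800,600),interpolation=cv2.INTER_CUBIC))
E
```

```text
3.4 [ 501.75452655 -145.7346665   231.27236314] -168.2723736383976 [-5.07118988e-01  3.07392251e-01  1.50522401e+00 -4.45621549e-05
  1.32901445e+00 -2.28259034e+00]
[[297.31863964   0.         260.10050454]
 [  0.         297.31863964 192.29794502]
 [  0.           0.           1.        ]] [ 433.10623691 -159.96928039  372.45506203]
probe_grip [([257.6, 179.2], 0.77, array([ 503.2, -147.9]))]
block_top [([134.0, 154.0], 0.92, array([ 512.9, -304.4])), ([76.2, 236.7], 0.82, array([ 652. , -392.8]))]
port [([483.6, 264.0], 0.73, array([553.7, 192.1]))]
holder [([132.3, 152.7], 0.17, array([ 517.3, -317.6]))]
```

View pics/w1.png

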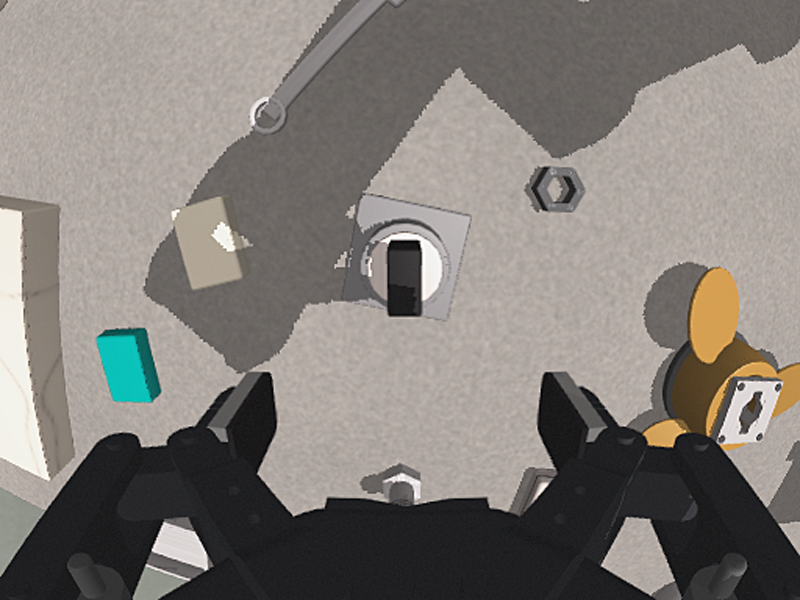

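The wrist view shows the bar at (405,278), lined up between the fingers. The white block is at (208,243), the turquoise one at (128,365) and the port at (752,408). I'll refine the bar axis and centre from its top face edges.

```bash
python3 - <<'E'
from h import *
p=ctrl.capture("wrist"); p["fish"]=1
im=p["img"]; m=np.zeros(im.shape[:2],np.uint8); m[150:206,243:276]=1
m&=(im.max(2)<60).astype(np.uint8)
n,lab,st,_=cv2.connectedComponentsWithStats(m); k=1+np.argmax(st[1:,4]); m=lab==k; print(st[k])
L=[];Rr=[]
for y in range(150,206):
    xs=np.nonzero(m[y])[0]
    if len(xs)>10: L.append(plane(p,(xs[0]-.5,y),93)[:2]); Rr.append(plane(p,(xs[-1]+.5,y),93)[:2])
L=np.array(L);Rr=np.array(Rr)
for i in range(0,len(L),5): print(L[i].round(1),Rr[i].round(1),round(float(np.linalg.norm(L[i]-Rr[i])),1))
for A in(L,Rr):
    B=A[len(A)//4:-4]; print(np.degrees(np.arctan(np.polyfit(B[:,0],B[:,1],1)[0])))
for y in range(156,206,6): print(y,im[y,250:272,1].tolist())
E
```

```text
[248 154  21  48 824]
[ 475.7 -161. ] [ 472.4 -144.3] 17.1
[ 480.8 -162. ] [ 476.9 -142.4] 20.0
[ 486.5 -160.9] [ 482.6 -141.2] 20.1
[ 491.3 -160. ] [ 487.4 -140.2] 20.1
[ 496.2 -159. ] [ 492.2 -139.2] 20.2
[ 501.  -158.1] [ 497.  -138.2] 20.3
[ 505.9 -157.2] [ 501.9 -137.2] 20.4
[ 510.9 -156.2] [ 506.8 -136.1] 20.5
[ 515.9 -155.3] [ 511.8 -135.1] 20.6
[ 520.7 -153.3] [ 516.8 -134. ] 19.7
11.139247379766594
11.83054512657313
156 [20, 24, 25, 22, 25, 23, 23, 24, 27, 26, 23, 26, 19, 27, 25, 28, 22, 11, 107, 240, 253, 245]
162 [53, 53, 53, 51, 55, 55, 53, 56, 57, 57, 58, 57, 57, 60, 59, 60, 63, 59, 40, 100, 234, 252]
168 [52, 50, 53, 53, 52, 55, 55, 55, 57, 56, 57, 57, 56, 59, 61, 60, 62, 60, 43, 97, 231, 251]
174 [50, 52, 51, 51, 52, 54, 55, 56, 55, 56, 56, 57, 56, 59, 59, 61, 60, 61, 40, 93, 227, 251]
180 [51, 51, 54, 53, 52, 54, 54, 55, 54, 56, 57, 55, 57, 55, 56, 58, 57, 56, 39, 93, 221, 249]
186 [27, 29, 31, 29, 30, 30, 32, 29, 32, 31, 29, 28, 27, 31, 26, 42, 57, 56, 42, 91, 219, 249]
192 [27, 33, 31, 28, 32, 31, 27, 27, 31, 30, 26, 32, 30, 31, 27, 30, 45, 55, 43, 88, 170, 188]
198 [27, 28, 33, 31, 28, 25, 30, 34, 26, 30, 27, 28, 32, 30, 41, 58, 55, 53, 45, 64, 132, 171]
204 [168, 168, 168, 169, 168, 167, 167, 168, 168, 167, 168, 172, 174, 175, 178, 173, 169, 166, 168, 170, 170, 169]
```

>>> send_rows([
  [-1,0.0011,-0.0018,0.03,0,0,0],
  [-1,0,0,0.045,0,0,0],
  [-1,0,0,0.045,0,0,0],
  [-1,0,0,0.035,0,0,0],
  [-1,0,0,0.015,0,0,0],
  [-1,0,0,0.006,0,0,0],
  [1,0,0,0,0,0,0],
  [1,0,0,0,0,0,0],
  [1,0,0,0,0,0,0],
  [1,0,0,0,0,0,0],
], squeeze=100)

```text
time_s: 4.95
eef_pos: [501.4, -147.9, 56.0]
ee_rot: [0.001, -0.1, 0.995, -0.0]
force: [-0.4, 0.7, 6.4]
grip_width: 0.247
grip_force: 98.2
```

>>> send_rows([
  [1,0,0,0,0,0,0],
  [1,0,0,0,0,0,0],
  [1,0,0,0,0,0,0],
  [1,0,0,0,0,0,0],
  [1,0,0,-0.005,0,0,0],
  [1,0,0,-0.01,0,0,0],
  [1,0,0,-0.015,0,0,0],
  [1,0,0,-0.015,0,0,0],
  [1,0,0,-0.005,0,0,0],
  [1,0,0,0,0,0,0],
])

```text
time_s: 6.2
eef_pos: [501.1, -147.7, 105.6]
ee_rot: [0.0, -0.1, 0.995, -0.0]
force: [0.2, -0.1, -2.5]
grip_width: 0.246
grip_force: 97.7
```

```bash
python3 - <<'E'
from h import *
s=ctrl.sense(); R=Ro.from_quat(np.r_[s["ee_rot"][1:],s["ee_rot"][0]]).as_matrix()
print(s["time_s"],s["eef_pos"],np.degrees(np.arctan2(R[1,0],R[0,0])),s["grip_width"],s["grip_force"],s["force"],s["wrist_torque"])
p=ctrl.capture("wrist"); p["fish"]=1
for q,z in (("probe",65),("probe_grip",122),("block_top",25),("port",80)):
    print(q,[(np.round(d["point"],1).tolist(),round(d["score"],2),plane(p,d["point"],z)[:2].round(1)) for d in ctrl.landmark_of(q,p)][:3])
cv2.imwrite("pics/w2.png",cv2.resize(p["img"][:,:,::-1],(800,600),interpolation=cv2.INTER_CUBIC))
E
```

```text
6.2 [ 501.11655586 -147.72850545  105.6435868 ] -168.4709442721066 0.2455014298573866 97.72503733634949 [ 0.24719224 -0.10037774 -2.53159598] [ 0.0235215  -0.03326054 -0.02799859]
probe [([261.6, 217.2], 0.8, array([ 499.3, -147. ]))]
probe_grip [([256.3, 258.0], 0.73, array([ 499.1, -149.9]))]
block_top [([78.4, 178.1], 0.89, array([ 513.2, -307.6])), ([29.0, 280.3], 0.86, array([ 650.4, -388.5]))]
port []
```

View pics/w2.png

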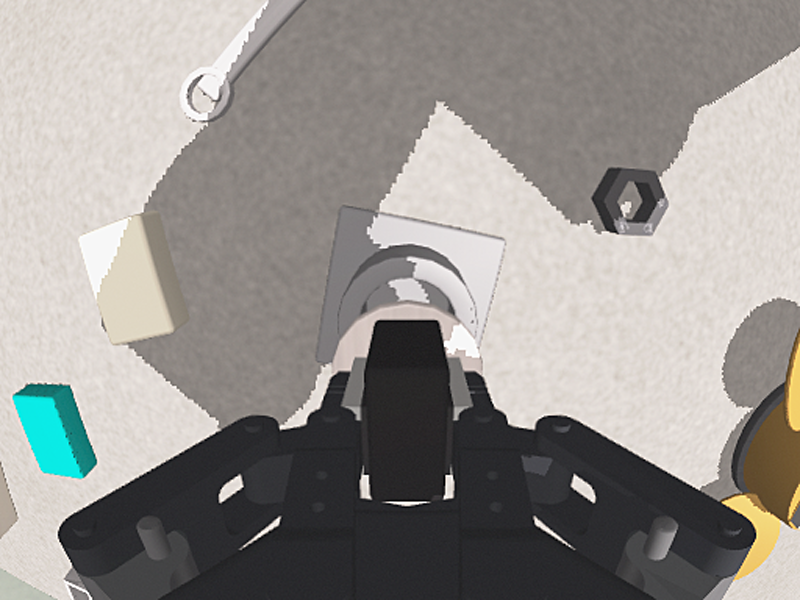

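The probe is held: weight is about 2.5 N, the grip is firm and it has cleared the holder. The white block is at (132,278). Moving over it.

>>> send_rows([
  [1,0.001,-0.01,0,0,0,0],
  [1,0.003,-0.03,0,0,0,0],
  [1,0.004,-0.04,0,0,0,0],
  [1,0.0045,-0.04,0,0,0,0],
  [1,0.003,-0.03,0,0,0,0],
  [1,0.001,-0.01,0,0,0,0],
  [1,0,0,0,0,0,0],
  [1,0,0,0,0,0,0],
  [1,0,0,0,0,0,0],
  [1,0,0,0,0,0,0],
])

```text
time_s: 7.7
eef_pos: [517.0, -307.3, 105.4]
ee_rot: [0.0, -0.101, 0.995, -0.0]
force: [0.0, 0.8, -2.5]
grip_width: 0.247
grip_force: 98.1
```

```bash
python3 - <<'E'
from h import *
s=ctrl.sense(); print(s["time_s"],s["eef_pos"],s["grip_force"],s["force"])
q=ctrl.capture("scene"); p=ctrl.capture("top")
a=q["img"][200:330,100:270]
b=p["img"][160:250,290:400]
cv2.imwrite("pics/b1.png",np.hstack([cv2.resize(a[:,:,::-1],(400,306),interpolation=cv2.INTER_CUBIC),cv2.resize(b[:,:,::-1],(374,306),interpolation=cv2.INTER_CUBIC)]))
for c,n in((q,"scene"),(p,"top")):
  for k,z in (("probe",66),("probe_grip",123),("block_top",25)):
    print(n,k,[(np.round(d["point"],1).tolist(),round(d["score"],2),plane(c,d["point"],z)[:2].round(1)) for d in ctrl.landmark_of(k,c)][:3])
E
```

```text
7.7 [ 516.95081054 -307.27286547  105.42284724] 98.05455923080444 [ 0.04684736  0.82696373 -2.54668723]
scene probe [([300.7, 150.6], 0.73, array([556.5, 177.1])), ([151.7, 256.8], 0.72, array([ 523.8, -316.3]))]
scene probe_grip [([149.5, 244.0], 0.7, array([ 524.1, -305.9]))]
scene block_top [([162.1, 325.4], 0.97, array([ 653. , -392.6])), ([150.4, 258.6], 0.69, array([ 504.9, -318.6]))]
top probe [([353.5, 203.3], 0.36, array([ 529.7, -312.3]))]
top probe_grip [([353.9, 205.9], 0.39, array([ 521.1, -296.9]))]
top block_top [([376.9, 162.3], 0.94, array([ 653.2, -398.1])), ([350.0, 208.0], 0.65, array([ 517. , -313.2]))]
```

View pics/b1.png

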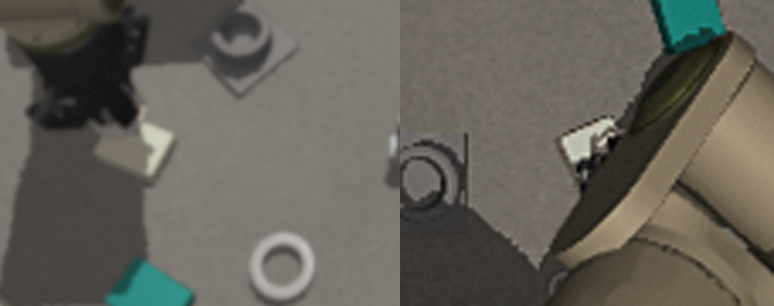

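The scene crop shows the probe foot over the white block, clear of it. The block mask puts its centre at (519,−311) and the probe is within about 4 mm of that. Holding for two seconds, then rising for the transfer.

>>> send_rows([
  [1,0,0,0,0,0,0],
  [1,0,0,0,0,0,0],
  [1,0,0,0,0,0,0],
  [1,0,0,0,0,0,0],
  [1,0,0,0,0,0,0],
  [1,0,0,0,0,0,0],
  [1,0,0,0,0,0,0],
  [1,0,0,0,0,0,0],
  [1,0,0,0,0,0,0],
  [1,0,0,0,0,0,0],
])

```text
time_s: 9.35
eef_pos: [516.9, -307.8, 105.3]
ee_rot: [0.0, -0.1, 0.995, -0.0]
force: [0.4, 0.4, -2.4]
grip_width: 0.247
grip_force: 98.1
```

>>> send_rows([
  [1,0,0,0,0,0,0],
  [1,0,0,0,0,0,0],
  [1,0,0,0,0,0,0],
  [1,0,0,0,0,0,0],
  [1,0,0,0,0,0,0],
  [1,0,0,0,0,0,0],
  [1,0,0,-0.02,0,0,0],
  [1,0,0,-0.04,0,0,0],
  [1,0,0,-0.04,0,0,0],
  [1,0,0,-0.02,0,0,0],
])

```text
time_s: 10.6
eef_pos: [517.2, -308.1, 227.8]
ee_rot: [0.001, -0.1, 0.995, -0.001]
force: [0.1, 0.1, -3.5]
grip_width: 0.244
grip_force: 98.1
```

>>> send_rows([
  [1,-0.01,0.021,0,0,0,0],
  [1,-0.021,0.044,0,0,0,0],
  [1,-0.021,0.044,0,0,0,0],
  [1,-0.021,0.044,0,0,0,0],
  [1,-0.021,0.044,0,0,0,0],
  [1,-0.021,0.044,0,0,0,0],
  [1,-0.021,0.044,0,0,0,0],
  [1,-0.021,0.044,0,0,0,0],
  [1,-0.021,0.044,0,0,0,0],
  [1,-0.021,0.044,0,0,0,0],
])

```text
time_s: 11.85
eef_pos: [627.8, 143.4, 224.0]
ee_rot: [-0.001, -0.101, 0.995, 0.0]
force: [1.0, -0.1, -2.0]
grip_width: 0.239
grip_force: 98.2
```

>>> send_rows([
  [1,-0.013,0.028,0,0,0,0],
  [1,-0.0064,0.0127,0,0,0,0],
  [1,0,0,0,0,0,0.05],
  [1,0,0,0,0,0,0.048],
  [1,0,0,0,0,0,0],
  [1,0,0,0,0,0,0],
  [1,0,0,0,0,0,0],
  [1,0,0,0,0,0,0],
  [1,0,0,0,0,0,0],
  [1,0,0,0,0,0,0],
])

```text
time_s: 13.1
eef_pos: [639.4, 184.3, 225.3]
ee_rot: [0.0, -0.052, 0.999, -0.0]
force: [0.1, -0.4, -2.6]
grip_width: 0.243
grip_force: 98.3
```

```bash
python3 - <<'E'
from h import *
s=ctrl.sense(); R=Ro.from_quat(np.r_[s["ee_rot"][1:],s["ee_rot"][0]]).as_matrix()
print(s["time_s"],s["eef_pos"],np.degrees(np.arctan2(R[1,0],R[0,0])),s["joints"])
p=ctrl.capture("wrist"); p["fish"]=1; q=ctrl.capture("top")
print(-np.array(p["R"]).T@np.array(p["t"]))
for c in(p,q):
  for k,z in (("port",80),("propeller",0),("probe",187),("probe_grip",244)):
    print(k,[(np.round(d["point"],1).tolist(),round(d["score"],2),plane(c,d["point"],z)[:2].round(1)) for d in ctrl.landmark_of(k,c)][:3])
np.savez("w3.npz",**{k:p[k] for k in("img","camera_matrix","R","t")})
cv2.imwrite("pics/w3.png",cv2.resize(p["img"][:,:,::-1],(800,600),interpolation=cv2.INTER_CUBIC))
E
```

```text
13.1 [639.37049031 184.3450854  225.30886257] -174.08332654886928 [ 1.05044825e-01  6.40827384e-01  1.01473459e+00 -3.99500318e-05
  1.48601523e+00 -1.56901355e+00]
[569.63781905 177.0591628  366.46279991]
port [([273.1, 93.7], 0.94, array([552.6, 187.8]))]
propeller [([266.2, 97.3], 0.68, array([553.1, 183. ]))]
probe [([261.5, 214.5], 0.88, array([634.9, 184.8]))]
probe_grip [([258.5, 258.4], 0.58, array([636.1, 183.3]))]
port [([177.9, 195.3], 0.75, array([556.7, 186.3]))]
propeller [([184.4, 194.4], 0.67, array([563.7, 183.8])), ([179.8, 193.5], 0.43, array([566.6, 197.8])), ([259.4, 239.7], 0.32, array([424.4, -43.4]))]
probe []
probe_grip [([160.9, 157.4], 0.54, array([637.7, 191.8]))]
```

View pics/w3.png

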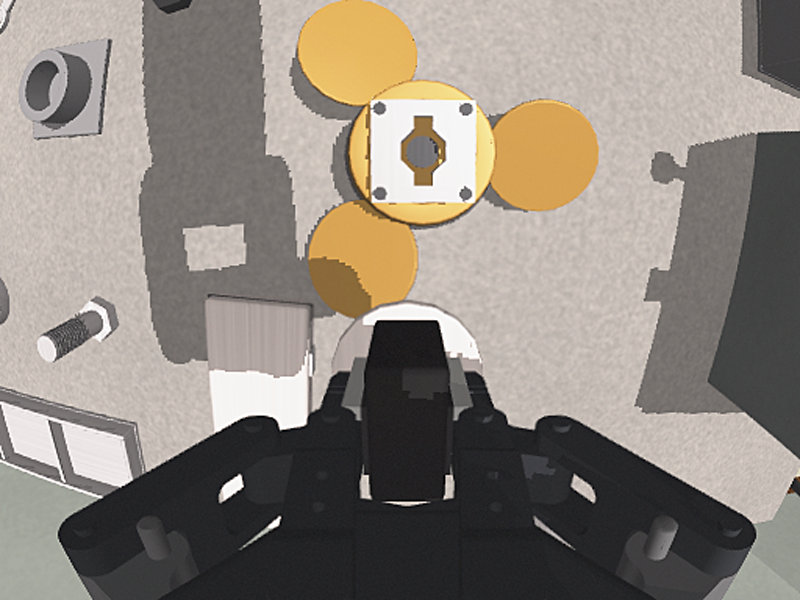

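The wrist view shows the port at about (424,150) with the slots close to image vertical, and the held probe's collar arc at about x 333–482, y 300. Next I'll fit the plate, hole, slots and collar numerically.

```bash
python3 - <<'E'
from h import *
from scipy.optimize import least_squares
z=np.load("w3.npz"); p={k:z[k] for k in z.files}; p["fish"]=1
im=p["img"]; hsv=cv2.cvtColor(im,cv2.COLOR_RGB2HSV)
w=np.zeros(im.shape[:2],bool); w[58:136,228:310]=1
m=w&(im.min(2)>170)&(hsv[...,1]<40)
n,lab,st,_=cv2.connectedComponentsWithStats(m.astype(np.uint8)); k=1+np.argmax(st[1:,4]); print("plate px",st[k])
m=lab==k; print("plate",rect(p,m,80))
x0,y0,ww,hh=st[k][:4]
h=np.zeros_like(m); h[y0+8:y0+hh-8,x0+8:x0+ww-8]=1; h&=~m
print("hole",rect(p,h,80))
ys,xs=np.nonzero(h); P=np.array([plane(p,(x,y),80)[:2] for x,y in zip(xs,ys)]); print("hole mean",P.mean(0))
ev,V=np.linalg.eigh(np.cov(P.T)); print("slot yaw",np.degrees(np.arctan2(V[1,1],V[0,1])))
# corners of white plate in wrist 
# collar outline: scan upward columns for gradient
E=[]
g=cv2.cvtColor(im,cv2.COLOR_RGB2GRAY).astype(int)
for x in range(216,306,6):
    print(x,[int(v) for v in g[186:226:1,x]])
E
python3 - <<'E'
import numpy as np,cv2
im=np.load("w3.npz")["img"]
cv2.imwrite("pics/c3.png",np.hstack([cv2.resize(im[180:260,200:320,::-1],(450,300),interpolation=cv2.INTER_CUBIC),cv2.resize(im[55:140,225:315,::-1],(318,300),interpolation=cv2.INTER_CUBIC)]))
E
```

```text
plate px [ 237   58   73   72 3408]
plate (array([551.6, 187.7]), 5.8, array([70.2, 68.6]))
hole (array([555. , 185.1]), 6.2, array([42.6, 26.6]))
hole mean [553.41074847 186.72937057]
slot yaw 167.42331731863624
216 [111, 110, 108, 109, 109, 109, 110, 110, 110, 109, 110, 109, 106, 124, 181, 194, 186, 190, 193, 190, 189, 191, 188, 191, 192, 195, 193, 188, 189, 193, 199, 205, 190, 150, 125, 141, 157, 161, 163, 164]
222 [111, 111, 109, 110, 111, 110, 109, 110, 110, 110, 109, 110, 107, 109, 108, 101, 124, 192, 190, 186, 190, 195, 199, 180, 128, 118, 148, 175, 177, 174, 172, 173, 174, 172, 172, 173, 173, 173, 174, 174]
228 [109, 110, 110, 110, 110, 110, 111, 111, 109, 112, 111, 110, 109, 111, 111, 109, 109, 113, 123, 148, 175, 175, 174, 172, 172, 172, 171, 172, 172, 171, 171, 171, 171, 171, 173, 170, 171, 170, 170, 169]
234 [174, 99, 106, 108, 108, 110, 109, 110, 110, 111, 111, 109, 109, 109, 113, 167, 248, 253, 248, 247, 250, 254, 163, 173, 177, 177, 178, 178, 176, 177, 177, 178, 179, 177, 180, 181, 183, 183, 184, 183]
240 [172, 171, 172, 172, 172, 172, 171, 172, 175, 171, 121, 112, 176
[... 1320 characters left out ...]
54, 255, 254, 248, 249, 243, 226, 112, 106, 39, 0, 2, 11, 12, 18, 20, 25, 23, 27, 30]
288 [190, 199, 204, 201, 196, 195, 193, 189, 191, 190, 187, 185, 192, 194, 168, 146, 206, 252, 250, 247, 246, 246, 246, 246, 246, 246, 246, 245, 245, 245, 245, 245, 245, 245, 245, 245, 245, 247, 237, 203]
294 [195, 198, 199, 199, 194, 193, 193, 192, 184, 186, 188, 194, 195, 195, 187, 184, 189, 189, 172, 147, 188, 244, 252, 249, 246, 245, 244, 245, 245, 245, 245, 245, 244, 244, 244, 244, 244, 245, 249, 237]
300 [196, 196, 191, 186, 185, 189, 189, 185, 177, 180, 186, 191, 192, 190, 190, 192, 193, 193, 194, 194, 194, 190, 186, 190, 187, 166, 146, 187, 241, 252, 249, 247, 247, 248, 250, 249, 248, 246, 245, 245]
```

View pics/c3.png

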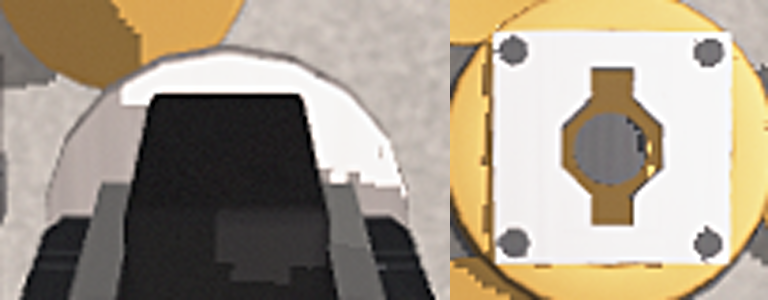

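```bash
python3 - <<'E'
from h import *
from scipy.optimize import least_squares
z=np.load("w3.npz"); p={k:z[k] for k in z.files}; p["fish"]=1
port=plane(p,(270.2,96.0),80); print("port",port)
print("slot ends yaw",[np.degrees(np.arctan2(*(plane(p,(x,74),80)-plane(p,(x,119),80))[1::-1]))for x in(264.3,276.5)])
c=[(246,195.8),(252,195.0),(258,194.0),(264,194.2),(270,195.1),(276,196),(282,198.8),(288,202),(294,206),(300,213.2),(240,198.2),(222,212.3),(216,220.8),(228,205)]
for zz in(219,220.3,222):
  P=np.array([plane(p,u,zz)[:2] for u in c])
  r=least_squares(lambda v:np.hypot(*(P-v[:2]).T)-v[2],[638,184,27],loss="soft_l1",f_scale=.5); r2=least_squares(lambda v:np.hypot(*(P-v[:2]).T)-27,[638,184],loss="soft_l1",f_scale=.5)
  print(zz,r.x.round(2),r2.x.round(2),np.abs(r2.fun).max().round(2))
E
```

```text
port [555.07084857 185.32352787  80.        ]
slot ends yaw [np.float64(-174.019722023657), np.float64(-173.87595767081928)]
219 [638.28 184.45  26.27] [639.09 184.61] 0.42
220.3 [637.67 184.38  26.04] [638.74 184.59] 0.46
222 [636.88 184.3   25.74] [638.28 184.56] 0.56
```

>>> send_rows([
  [1,0.02,0.002,0,0,0,0],
  [1,0.035,0.004,0,0,0,0],
  [1,0.02,0.002,0,0,0,0],
  [1,0.0072,0.001,0.01,0,0,0],
  [1,0,0,0.03,0,0,0],
  [1,0,0,0.03,0,0,0],
  [1,0,0,0.02,0,0,0],
  [1,0,0,0.006,0,0,0],
  [1,0,0,0,0,0,0],
  [1,0,0,0,0,0,0],
])

```text
time_s: 14.85
eef_pos: [557.2, 184.9, 130.3]
ee_rot: [0.001, -0.052, 0.999, 0.0]
force: [-0.8, -0.2, -3.1]
grip_width: 0.247
grip_force: 98.2
```

```bash
python3 - <<'E'
from h import *
s=ctrl.sense(); R=Ro.from_quat(np.r_[s["ee_rot"][1:],s["ee_rot"][0]]).as_matrix()
print(s["time_s"],s["eef_pos"],np.degrees(np.arctan2(R[1,0],R[0,0])),s["force"],s["wrist_torque"])
p=ctrl.capture("wrist"); q=ctrl.capture("scene")
np.savez("w4.npz",**{k:p[k] for k in("img","camera_matrix","R","t")}); np.savez("s4.npz",**{k:q[k] for k in("img","camera_matrix","R","t")})
cv2.imwrite("pics/c4.png",np.hstack([cv2.resize(p["img"][140:260,180:340,::-1],(480,360),interpolation=cv2.INTER_CUBIC),cv2.resize(q["img"][110:190,265:335,::-1],(315,360),interpolation=cv2.INTER_CUBIC)]))
E
```

```text
14.85 [557.16002691 184.90285152 130.33895515] -174.08468553649956 [-0.77785987 -0.20223755 -3.11538632] [-0.01018118  0.03527119 -0.01658004]
```

View pics/c4.png

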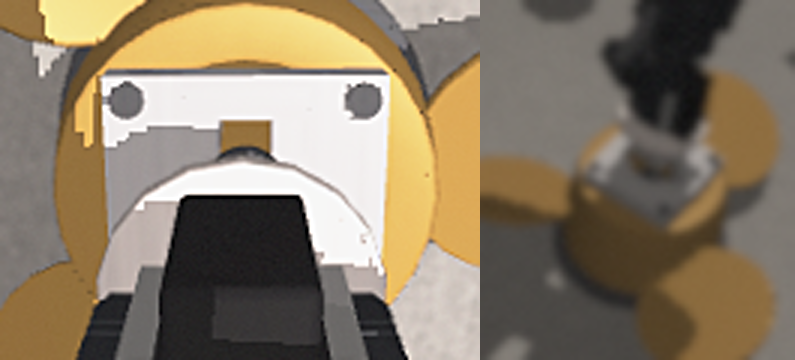

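```bash
python3 - <<'E'
from h import *
from scipy.optimize import least_squares
z=np.load("w4.npz"); p={k:z[k] for k in z.files}; p["fish"]=1
g=cv2.cvtColor(p["img"],cv2.COLOR_RGB2GRAY).astype(int)
print("col262",g[155:208,262].tolist()); print("col230 edge",g[155:206,230].tolist()); print("col290",g[155:215,290].tolist())
print("row182",g[182,245:280].tolist()); print("row 172",g[172,205:220].tolist(),g[172,300:316].tolist())
px=lambda X,Y:(180+(X+.5)/3-.5,140+(Y+.5)/3-.5)
ux=np.array([np.cos(np.radians(5.95)),np.sin(np.radians(5.95)),0])
for n,uv,r in(("edge",px(245,74),32),("slot end",px(245.5,121),22)):
    P=plane(p,uv,80); print(n,P.round(1),"port est",(P+r*ux).round(1))
# collar top edge columns
C=[]
for x in range(216,308,4):
    col=g[170:240,x]; C.append((x,col.tolist())) 
E=[]
zc=130.3-41+36
c=[px(*u) for u in((246,165),(200,174),(290,174),(160,193),(130,217),(110,247),(330,195),(358,220),(376,247))]
P=np.array([plane(p,u,zc)[:2] for u in c])
for fixed in(0,1):
    r=least_squares(lambda v:np.hypot(*(P-v[:2]).T)-(27 if fixed else v[2]),[557,184,27],loss="soft_l1",f_scale=.5); print(r.x.round(2),r.fun.round(2))
E
```

```text
col262 [205, 202, 201, 201, 190, 114, 114, 120, 115, 119, 215, 250, 241, 241, 241, 242, 242, 241, 241, 241, 241, 240, 240, 244, 249, 139, 110, 115, 117, 117, 117, 117, 119, 96, 48, 72, 92, 119, 153, 223, 255, 248, 246, 246, 246, 246, 246, 248, 255, 243, 0, 23, 34]
col230 edge [200, 200, 201, 199, 201, 201, 206, 190, 95, 92, 202, 250, 241, 239, 239, 240, 240, 240, 240, 240, 240, 240, 239, 239, 240, 243, 247, 138, 151, 153, 153, 153, 154, 153, 154, 153, 153, 154, 153, 154, 153, 155, 154, 154, 155, 155, 147, 125, 140, 231, 255]
col290 [218, 217, 216, 214, 213, 213, 217, 201, 101, 101, 247, 249, 244, 243, 243, 243, 243, 243, 243, 243, 243, 243, 242, 242, 242, 242, 242, 242, 242, 242, 242, 241, 241, 241, 241, 241, 241, 241, 240, 240, 241, 240, 240, 241, 241, 244, 225, 148, 183, 254, 250, 247, 246, 246, 246, 246, 246, 246, 246, 246]
row182 [251, 248, 248, 247, 247, 247, 249, 228, 127, 120, 114, 116, 116, 115, 116, 115, 118, 115, 116, 116, 114, 115, 117, 114, 102, 169, 241, 244, 241, 241, 241, 241, 242, 242, 242]
row 172 [75, 139, 187, 194, 198, 205, 124, 110, 105, 146, 148, 106, 106, 114, 112] [115, 114, 116, 118, 117, 117, 103, 194, 254, 246, 214, 216, 217, 219, 221, 221]
edge [522.6 182.2  80. ] port est [554.4 185.5  80. ]
slot end [533.  183.4  80. ] port est [554.9 185.7  80. ]
[556.27 185.16  26.08] [ 0.43 -0.11  0.08 -0.26  0.01  0.1  -0.18 -0.09  0.08]
[557.44 185.27  27.  ] [ 0.69  0.1   0.28 -0.19 -0.13 -0.3  -0.13 -0.24 -0.31]
```

>>> send_rows([
  [1,0.0015,0.0007,0,0,0,0],
  [1,0,0,0.004,0,0,0],
  [1,0,0,0.004,0,0,0],
  [1,0,0,0.003,0,0,0],
  [1,0,0,0.002,0,0,0],
  [1,0,0,0.002,0,0,0],
  [1,0,0,0.002,0,0,0],
  [1,0,0,0.002,0,0,0],
  [1,0,0,0,0,0,0],
  [1,0,0,0,0,0,0],
])

```text
time_s: 16.2
eef_pos: [555.2, 185.4, 110.4]
ee_rot: [0.0, -0.052, 0.999, 0.0]
force: [0.8, -0.3, -2.7]
grip_width: 0.245
grip_force: 98.2
```

```bash
python3 - <<'E'
from h import *
s=ctrl.sense()
print(s["time_s"],s["eef_pos"],s["force"],s["wrist_torque"],s["grip_width"])
E
```

```text
16.2 [555.15360897 185.40253779 110.35802287] [ 0.80835555 -0.27393253 -2.74519345] [-0.01348618  0.02011181 -0.03145125] 0.24532351851199896
```

Entered freely, foot about 10.6 mm below the plate face with no side force. Pushing against the spring.

>>> send_rows([
  [1,0,0,0.003,0,0,0],
  [1,0,0,0.003,0,0,0],
  [1,0,0,0.003,0,0,0],
  [1,0,0,0.003,0,0,0],
  [1,0,0,0.003,0,0,0],
  [1,0,0,0.0025,0,0,0],
  [1,0,0,0,0,0,0],
  [1,0,0,0,0,0,0],
  [1,0,0,0,0,0,0],
  [1,0,0,0,0,0,0],
])

```text
time_s: 17.45
eef_pos: [555.3, 185.4, 93.9]
ee_rot: [0.0, -0.052, 0.999, -0.0]
force: [-4.9, -1.4, 10.2]
grip_width: 0.243
grip_force: 99.6
```

```bash
python3 - <<'E'
from h import *
s=ctrl.sense()
print(s["time_s"],s["eef_pos"],s["force"],s["wrist_torque"],s["grip_width"])
E
```

```text
17.45 [555.30867929 185.4168984   93.93849762] [-4.9367281  -1.42994402 10.17760528] [-0.17707935  0.86697983  0.03140027] 0.24307785713059107
```

>>> send_rows([
  [1,0.001,0,0.0007,0,0,0],
  [1,0,0,0,0,0,0],
  [1,0,0,0,0,0,0.12],
  [1,0,0,0,0,0,0.12],
  [1,0,0,0,0,0,0.12],
  [1,0,0,0,0,0,0.12],
  [1,0,0,0,0,0,0.12],
  [1,0,0,0,0,0,0.12],
  [1,0,0,0,0,0,0],
  [1,0,0,0,0,0,0],
])

```text
time_s: 18.7
eef_pos: [555.5, 185.5, 93.8]
ee_rot: [0.002, 0.304, 0.953, 0.001]
force: [-0.1, -0.8, 11.2]
grip_width: 0.245
grip_force: 100.0
```

```bash
cat > st.py <<'E'
from h import *
s=ctrl.sense(); R=Ro.from_quat(np.r_[s["ee_rot"][1:],s["ee_rot"][0]]).as_matrix()
print(s["time_s"],s["eef_pos"],np.degrees(np.arctan2(R[1,0],R[0,0])),s["force"],s["wrist_torque"],s["grip_width"])
E
python3 st.py
```

```text
18.7 [555.50277528 185.46475715  93.82510378] 144.65286810467816 [-0.0725832  -0.84855265 11.16543417] [ 0.02830779  0.05620949 -0.03828692] 0.24531030695879075
```

>>> send_rows([
  [1,0,0,0,0,0,0.12],
  [1,0,0,0,0,0,0.12],
  [1,0,0,0,0,0,0.12],
  [1,0,0,0,0,0,0.12],
  [1,0,0,0,0,0,0.12],
  [1,0,0,0,0,0,0.12],
  [1,0,0,0,0,0,0.125],
  [1,0,0,0.001,0,0,0],
  [1,0,0,0.001,0,0,0],
  [1,0,0,0,0,0,0],
])

```text
time_s: 19.95
eef_pos: [555.6, 185.4, 92.0]
ee_rot: [0.002, 0.668, 0.745, 0.002]
force: [-0.6, -0.2, 12.6]
grip_width: 0.248
grip_force: 100.1
```

```bash
python3 st.py
```

```text
19.95 [555.5826016  185.44177256  91.98123463] 96.23522947928936 [-0.62327371 -0.22399598 12.6306677 ] [-0.03746587  0.19354447 -0.03296308] 0.24777640854964392
```

Quarter turn done without resistance. Now pressing onto the plate until the force steps up.

>>> send_rows([
  [1,0,0,0.0005,0,0,0],
  [1,0,0,0.0005,0,0,0],
  [1,0,0,0.0005,0,0,0],
  [1,0,0,0.0005,0,0,0],
  [1,0,0,0,0,0,0],
  [1,0,0,0,0,0,0],
  [1,0,0,0,0,0,0],
  [1,0,0,0,0,0,0],
  [1,0,0,0,0,0,0],
  [1,0,0,0,0,0,0],
])

```text
time_s: 21.2
eef_pos: [555.6, 185.4, 91.1]
ee_rot: [0.002, 0.668, 0.745, 0.002]
force: [-3.4, -0.6, 20.3]
grip_width: 0.243
grip_force: 101.8
```

```bash
python3 st.py
```

```text
21.2 [555.64197385 185.44152252  91.06731604] 96.24250790333595 [-3.35370277 -0.6228393  20.31210536] [-0.16141078  0.91257227 -0.06673248] 0.24270091521975534
```

Force rose above the spring's 16 N to about 23 N on the probe, at the predicted home height, so the collar is seated. I'll add a small margin, then check by eye.

>>> send_rows([
  [1,0,0,0.0005,0,0,0],
  [1,0,0,0.0003,0,0,0],
  [1,0,0,0,0,0,0],
  [1,0,0,0,0,0,0],
  [1,0,0,0,0,0,0],
  [1,0,0,0,0,0,0],
  [1,0,0,0,0,0,0],
  [1,0,0,0,0,0,0],
  [1,0,0,0,0,0,0],
  [1,0,0,0,0,0,0],
])

```text
time_s: 22.45
eef_pos: [555.6, 185.5, 91.0]
ee_rot: [0.002, 0.667, 0.745, 0.002]
force: [-6.5, -2.0, 26.4]
grip_width: 0.241
grip_force: 102.5
```

```bash
python3 st.py; python3 - <<'E'
from h import *
p=ctrl.capture("wrist"); q=ctrl.capture("scene")
cv2.imwrite("pics/c5.png",np.hstack([cv2.resize(p["img"][120:270,160:360,::-1],(480,360),interpolation=cv2.INTER_CUBIC),cv2.resize(q["img"][110:190,265:335,::-1],(315,360),interpolation=cv2.INTER_CUBIC)]))
E
```

```text
22.45 [555.64352475 185.47490427  91.02652622] 96.25108674217675 [-6.51925797 -1.96005222 26.36296315] [-0.31229463  1.40977971 -0.04911202] 0.24066682147395987
```

View pics/c5.png

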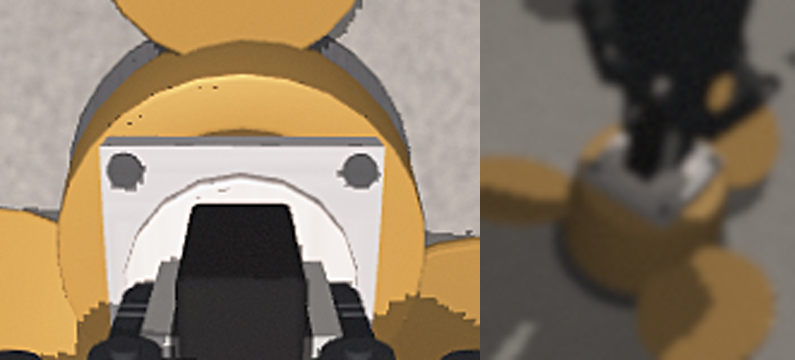

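The wrist crop shows the collar (arc at about y 180) flat and centred on the plate, with the bar square to it after the quarter turn. TCP height stays at 91.0 while the force rises, so the probe is fully home. Handing in.

```bash
python3 -c "
from rig import ctrl
print(ctrl.finish_job())"
```

```text
the job is handed in; nothing more can be done
None
```

The white reading was held for over two seconds, and the probe is now in the bayonet port, turned a quarter turn clockwise and held pressed home with the collar on the plate; the job was handed in after about 22 s of robot time, and no verdict came back.

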